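# Lay the tall stopper carton in the carrier

### The job

Pack the tall cardboard carton for transport: stand it on the bench close against the front edge of the stone slab (the side nearest the robot) and let go, then push its top so that it tips over that edge onto its side on the slab; do not turn it over in the air. Then pick it up lying, lay it down in the bay of the aluminium carrier without dropping it and let go, and swing the keeper bar over it fully shut into its catch. Leave the other things on the bench as they are.

Things in the scene. Friction and masses are not known exactly. Their poses are not given: they have to be found in the camera images.
- carton_mid (a point): centre of the tall closed cardboard carton, 48 x 48 x 150 mm, about 0.2 kg, standing upright on the bench at first, at any yaw. Point: 75 mm from either end, 24 mm from each side; z is its long axis, x and y are normal to its sides. Told from the other carton by its height
- slab_edge (a point): middle of the top front edge of a fixed stone slab on the bench, 160 (x) x 170 (y) x 18 mm thick. x points from the edge across the slab, away from the robot; y along the edge; z up. A carton standing close against the edge has its centre at x = -24 mm; pushed over, it lies on the slab along x, about 20 mm of its base end overhanging the edge
- carrier: the fixed aluminium carrier: plate 150 (x) x 180 (y) mm, 8 mm thick. Origin: centre of its underside, on the bench; axes as the bay's. A catch block 54 mm tall (22 x 34 mm; a thin fence on it reaches 80 mm) stands at x = 60, y = -52 mm, the keeper's hinge post at x = -62, y = -52 mm
- bay (a point): centre of the bay's floor, 8 mm above the bench, z up. The lying carton goes in with its long axis along y, either way round. Bay: 60 mm wide (x), 162 mm long (y), between lips 12 mm high and 5 mm thick; the side lips stand only at the corners (45 to 81 mm either way along y), leaving the middle of both sides open for fingers
- keeper_hinge (a point): point on the vertical hinge axis of the keeper bar, 66 mm above the bench; from the bay's centre 62 mm to -x and 52 mm to -y. The hinge post with the bar's boss is 22 mm across and reaches 78 mm above the bench
- keeper_knob (a point): middle of the upright round knob at the free end of the steel keeper bar, 137 mm from the hinge axis and 92 mm above the bench. Knob: 16 mm across, top 108 mm above the bench; bar: 14 mm wide, 66 to 74 mm above the bench, so it passes 10 mm over a carton lying flat in the bay
- keeper (a joint): keeper bar angle (rad): 0 is fully shut on its end stop in the catch, the bar along the bay's +x across the carton; grows as the bar opens, clockwise seen from above, up to 1.9; at 1.57 it points along the bay's -y. Swings level; stays where it is left: friction about 0.1 N m, no spring
- short_carton: a squat brown cardboard carton 48 x 48 mm, 80 mm tall (same make as the tall one; not wanted). Origin: centre of its underside. To be left alone
- flask_a: a stoppered amber round-bellied flask, 62 mm across, 166 mm tall. Origin: centre of its underside. To be left alone
- flask_b: another stoppered amber flask, 62 mm across, 166 mm tall. Origin: centre of its underside. To be left alone
- wash_bottle: a white wash bottle with yellow cap and bent spout, 72 mm across, about 195 mm tall. Origin: centre of its underside. To be left alone
- vial: a small amber glass vial, 28 mm across, 55 mm tall. Origin: centre of its underside. To be left alone
- beaker: a glass beaker, 60 mm across, 75 mm tall. Origin: centre of its underside. To be left alone
- reagent_jar: a white plastic jar, 56 mm across, 75 mm tall. Origin: centre of its underside. To be left alone

How it is judged (in metres and radians):
On the way, in this order (a step that is already met when the one before it is completed fails the run):
1. the tall carton stands upright on the bench, let go, close against the slab's front edge (its centre 18 to 48 mm in front of the edge and within 70 mm of the middle along it) (angle between carton_mid's own z axis and vertical below 0.08 rad and height (world z) of carton_mid between 0.07 and 0.08 m and x of carton_mid in the frame of slab_edge between -0.048 and -0.018 m and y of carton_mid in the frame of slab_edge between -0.07 and 0.07 m and contact force between the fingers and carton below 0.3 N), for 0.2 s.
2. the carton has been tipped over and lies on its side on the slab, at rest and not held (angle between carton_mid's own z axis and vertical between 1.42 and 1.72 rad and height (world z) of carton_mid between 0.034 and 0.05 m and x of carton_mid in the frame of slab_edge between 0.005 and 0.14 m and y of carton_mid in the frame of slab_edge between -0.085 and 0.085 m and linear speed of carton below 0.03 m/s and contact force between the fingers and carton below 0.3 N), for 0.2 s.
3. the carton lies flat in the bay, let go, the keeper still open (x of carton_mid in the frame of bay between -0.01 and 0.01 m and y of carton_mid in the frame of bay between -0.012 and 0.012 m and z of carton_mid in the frame of bay between 0.015 and 0.032 m and angle between the z axis of carton_mid and the y axis of bay, either way round below 0.12 rad and linear speed of carton below 0.03 m/s and contact force between the fingers and carton below 0.3 N and value of joint keeper above 0.5 rad), for 0.2 s.
At the end, for the whole second after the job is handed in: The carton lies flat and at rest in the bay (centre within 10 mm across and 12 mm along of the bay centre, 15 to 32 mm above its floor, long axis within 0.12 rad of the bay's), released, and the keeper bar is shut over it (joint below 0.06 rad) and at rest (x of carton_mid in the frame of bay between -0.01 and 0.01 m and y of carton_mid in the frame of bay between -0.012 and 0.012 m and z of carton_mid in the frame of bay between 0.015 and 0.032 m and angle between the z axis of carton_mid and the y axis of bay, either way round below 0.12 rad and linear speed of carton below 0.03 m/s and contact force between the fingers and carton below 0.3 N and value of joint keeper below 0.06 rad and velocity of joint keeper between -0.05 and 0.05 rad/s); the robot touches nothing.
It fails at once if the carton is turned over in the air instead of being tipped (leaning 0.4 to 1.2 rad with its centre more than 120 mm above the bench) (angle between carton_mid's own z axis and vertical between 0.4 and 1.2 rad and height (world z) of carton_mid above 0.12 m).
It fails at once if the carton is let go more than 30 mm above its resting place over the carrier (contact force between the fingers and carton below 0.3 N and z of carton_mid in the frame of bay above 0.054 m and x of carton_mid in the frame of bay between -0.06 and 0.06 m and y of carton_mid in the frame of bay between -0.08 and 0.08 m).
It fails at once if one of the other things on the bench is moved more than 30 mm or knocked over (distance of any of short_carton, flask_a, flask_b, wash_bottle, vial, beaker, reagent_jar from where it was at the start of the episode above 0.03 m or angle between any of short_carton, flask_a, flask_b, wash_bottle, vial, beaker, reagent_jar's own z axis and vertical above 0.5 rad).
It also fails if it takes over 72 s, if anything falls off the work surface, if the arm or the gripper's body presses on something with over 40 N, if the wrist force passes 120 N, or if a joint passes its speed limit or range.

### The arm

A 6-joint arm with a two-finger parallel gripper is mounted at the origin on the work surface. World frame = base frame: x ahead of the robot, y to its left, z up, the work surface at z = 0. Lengths are in m, angles in degrees, forces in N, time in s.
With the tool pointing down it reaches from about 0.375 to 0.9 m from the base axis. Payload 3.1 kg.
Tool frame: the origin (TCP) lies at the very end of the fingers, on their centre line; the grasp point (between the pads) lies 19 mm behind it (bot.hold_point_z is the z of the grasp point in the tool frame, in m); z points along the fingers, y is the line along which they close (so a half turn about z gives the same grasp; the last joint's range is limited). The gripper opens to 87 mm and grips with 3 to 60 N. Pads are 19 mm wide; open, the fingers measure 117 mm over their backs; the gripper's body (75 mm by 190 mm) begins 51 mm behind the grasp point.
Start: joints at [-83.165, 30.224, 82.088, -0, 67.689, -10.227], TCP at [0.183, -0.597, 0.189] pointing down, gripper open.
Joint ranges: [-176.69, 176.69], [-43.24, 126.21], [12.49, 139.97], [-82, 262], [0, 151.66], [-163.58, 163.58]. Speed limits (degrees/s): [159.86, 159.86, 180, 180, 180, 180].

### API

Orientations are given as a 3x3 rotation matrix whose columns are the frame's x, y, z axes.
In Python, from rig import bot, capture, camera_model gives the robot as it stands.
- The arm moves only by the tool apply_moves, never from a script. Its argument "plan" is text: rows parted by semicolons, each of 6 numbers parted by spaces: the shift along the tool's x, y, z in units of 0.05 m (1.0 is 0.05 m), then the turn, a rotation vector about the tool's x, y, z in units of 360 degrees (1.0 is 360 degrees). In form: dx dy dz ax ay az; .... A call has 1 to 10 rows; each row shifts and turns the commanded pose from where the row before left it, along the tool's axes as they then stand; what a row does not reach is not made up. A row lasts 1/12 s, in which the tool goes at most 41.7 mm and 7.16 degrees, less where a joint would pass 70% of its speed; a pose out of reach is approached as far as the arm can. A call with a number of a shift or a turn outside -1 to 1 is refused whole. A call with a gripper value outside its range is refused whole. "gripper" is the gripper command: -1 is shut, 1 is fully open, values between are in proportion, set as the call begins (left out, the last holds). The fingers move at their own pace and stop on an object; the grip force is fixed at half the most. Time passes only in rows, so rows that do not move let the fingers close. It gives the time, the measured TCP pose, the force, the opening and the grip force at its end, in the units of the state.
- bot.read_state(): the state, without advancing time (a new reading comes with each control period).
- capture(name): name is "scene" or "top" or "wrist"; returns the picture (480x640x3 uint8, red, green, blue); there is no depth.
- camera_model(name): a dict with "vertical_fov" (degrees; the focal length in pixels is half the picture's height over the tangent of half this angle, whatever the lens; pixels are square), "cx", "cy" (the principal point, pixels), "position" and "rotation" of the camera in the world; the wrist camera has in their place "hand_eye" (4x4, takes a point from camera to tool coordinates, whose origin is the TCP and whose axes are the flange's). Camera axes: x right, y down, z forward; pixel columns grow to the right and rows downward; lengths in m; the calibration is good to about 2 mm. The wrist camera is an equidistant fisheye: a pixel r from the principal point sees the ray r / f radians off the axis. A picture is of the moment at which its call begins: read the wrist's pose just before it. camera_model takes no time and is no camera call.
- bot.hand_in(): hands the job in; it is judged then, once.
The state is a dict: "time_s": time; "joint_positions": joint angles; "qvel": joint speeds; "tau": joint torques, N m; "position": TCP position; "tcp_rot": TCP orientation; "force": force on the tool from outside, world axes, zero at the start; "moment": the same for the moment, N m; "opening": opening from 0.0 (shut) to 1.0 (fully open); "grasp_force": force on a finger pad.
Only numpy, scipy, OpenCV 4.12 (cv2) and the standard library are available. Lean on these libraries where they do the work, as an engineer would, in place of code of your own. Each camera call takes 0.05 s, during which the arm holds its last target. There are 200 camera calls.

## Working session

There is one attempt and no reset: what is moved stays moved. The work goes in short steps, Python scripts to look and compute and a tool call to move; the robot and the scene stay as the last step left them, time stands still between calls to the robot, and variables do not carry over. Pictures are saved under pics/ and viewed, at most 10 in all, crops included, and the job is handed in when it is done.

Besides the shell and the picture viewer there is one more tool, called after "Request:" as a command line: name --argument value ..., lists and objects as JSON in quotes. apply_moves: Moves the arm, as the interface text tells. Its arguments: {"type":"object","properties":{"plan":{"type":"string"},"gripper":{"type":"number"}},"required":["plan"]}

```bash
mkdir -p pics; ls; python3 - <<'E'
from rig import bot,capture,camera_model
import cv2,numpy as np
np.set_printoptions(precision=4,suppress=True)
for n in("scene","top"):
    cv2.imwrite(f"pics/{n}0.png",capture(n)[:,:,::-1])
for n in("scene","top","wrist"): print(n,camera_model(n))
print(bot.read_state(),bot.hold_point_z)
E
```

```text
pics
scene {'vertical_fov': 57.54015421246387, 'cx': 320.03361246047194, 'cy': 243.0835963212022, 'position': array([1.3346, 0.3429, 0.6004]), 'rotation': array([[-0.3748,  0.5024, -0.7792],
       [ 0.9271,  0.1984, -0.318 ],
       [-0.0052, -0.8416, -0.5401]])}
top {'vertical_fov': 49.58030408141257, 'cx': 320.0500800376582, 'cy': 241.21983703140825, 'position': array([0.4506, 0.0311, 1.3388]), 'rotation': array([[ 0.018 , -0.9919,  0.1256],
       [-0.9998, -0.0171,  0.0078],
       [-0.0056, -0.1257, -0.992 ]])}
wrist {'vertical_fov': 65.70646984690485, 'cx': 321.714521691304, 'cy': 238.63517933469768, 'hand_eye': array([[-0.0007, -0.9556, -0.2946,  0.0832],
       [ 1.    , -0.0005, -0.0008, -0.0013],
       [ 0.0006, -0.2946,  0.9556, -0.1958],
       [ 0.    ,  0.    ,  0.    ,  1.    ]])}
{'time_s': 0.1, 'joint_positions': array([-83.1643,  30.2743,  82.1471,  -0.0005,  67.6885, -10.2262]), 'qvel': array([-0.0775, -0.1405, -0.1098, -0.0816,  0.0762, -0.0468]), 'tau': array([  0.    , -44.0986, -17.7151,   0.0634,   0.0534,  -0.    ]), 'position': array([ 0.1833, -0.5968,  0.1882]), 'tcp_rot': array([[ 0.956 ,  0.2934, -0.0002],
       [ 0.2934, -0.956 ,  0.0019],
       [ 0.0003, -0.0019, -1.    ]]), 'force': array([-0.5573,  0.0613,  0.6061]), 'moment': array([ 0.0488, -0.024 ,  0.0011]), 'grasp_force': 0.0, 'opening': 1.0023777880235012} -0.0187
```

View pics/top0.png

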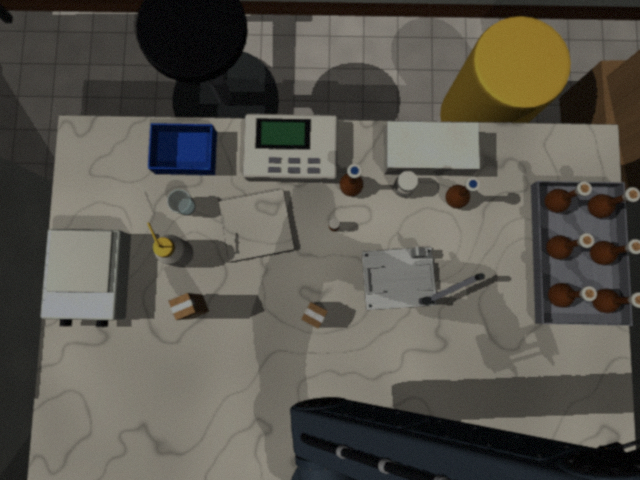

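View pics/scene0.png

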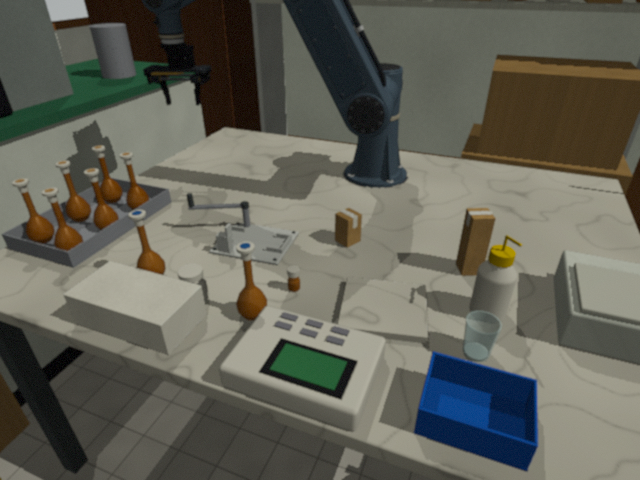

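The top view shows the tall carton at about (181,306), the short one at (314,315), the slab at (257,225) with its front edge from (231,262) to (298,248), and the carrier at (400,280). The keeper hinge is at (425,300) and the knob at (480,277). The scene view confirms the tall carton stands beside the wash bottle.

```bash
cat > h.py <<'E'
from rig import bot,capture,camera_model
import cv2,numpy as np
np.set_printoptions(precision=4,suppress=True)
def ray(n,u,v,st=None):
    m=camera_model(n); f=240/np.tan(np.radians(m['vertical_fov']/2))
    x,y=u-m['cx'],v-m['cy']
    if n!='wrist': return m['position'],m['rotation']@np.array([x/f,y/f,1])
    r=np.hypot(x,y)+1e-9; t=r/f; d=np.array([np.sin(t)*x/r,np.sin(t)*y/r,np.cos(t)])
    H=m['hand_eye']; R=np.array(st['tcp_rot'])
    return np.array(st['position'])+R@H[:3,3],R@H[:3,:3]@d
def pt(n,u,v,z,st=None):
    o,d=ray(n,u,v,st); return o+d*(z-o[2])/d[2]
def proj(n,P,st=None):
    m=camera_model(n); f=240/np.tan(np.radians(m['vertical_fov']/2))
    if n=='wrist':
        T=np.eye(4);T[:3,:3]=st['tcp_rot'];T[:3,3]=st['position'];T=T@m['hand_eye'];o,R=T[:3,3],T[:3,:3]
    else:o,R=m['position'],m['rotation']
    p=R.T@(np.array(P)-o)
    if n=='wrist':
        r=np.hypot(p[0],p[1]);t=np.arctan2(r,p[2]);return m['cx']+f*t*p[0]/r,m['cy']+f*t*p[1]/r
    return m['cx']+f*p[0]/p[2],m['cy']+f*p[1]/p[2]
E
python3 - <<'E'
from h import *
im=cv2.imread('pics/top0.png')
a=cv2.resize(im[175:335,140:310],None,fx=3.5,fy=3.5,interpolation=cv2.INTER_CUBIC)
cv2.imwrite('pics/c1.png',cv2.convertScaleAbs(a,alpha=1.6))
a=cv2.resize(im[235:325,350:510],None,fx=5,fy=5,interpolation=cv2.INTER_CUBIC)
cv2.imwrite('pics/c2.png',cv2.convertScaleAbs(a,alpha=1.6))
E
```

```text
(no output)
```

View pics/c1.png

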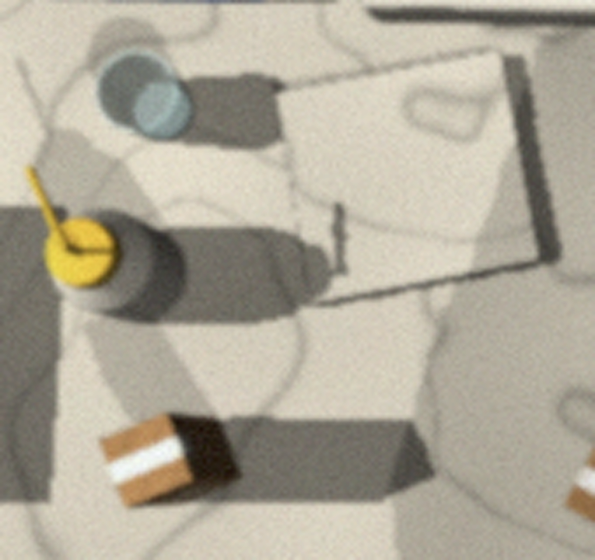

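View pics/c2.png

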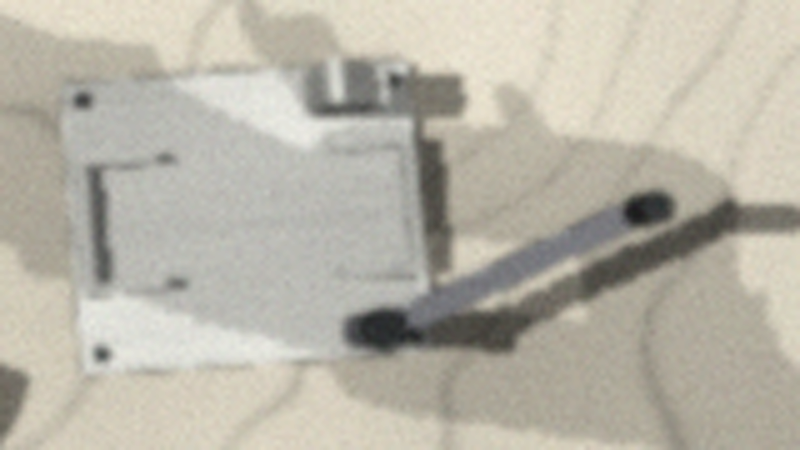

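```bash
python3 - <<'E'
from h import *
c1=lambda u,v,z:pt('top',140+(u+.5)/3.5-.5,175+(v+.5)/3.5-.5,z)
c2=lambda u,v,z:pt('top',350+(u+.5)/5-.5,235+(v+.5)/5-.5,z)
S=[c1(*p,.018) for p in((313,303),(540,260),(500,52),(278,92))]
print('slab',S,[np.linalg.norm(S[i]-S[i-1]) for i in range(4)])
e=(S[0]+S[1])/2; print('edge',e,'yawY',np.degrees(np.arctan2(*(S[0]-S[1])[[1,0]])), np.degrees(np.arctan2(*(S[3]-S[0])[[1,0]])))
C=[c1(*p,.15) for p in((100,438),(165,412),(192,487),(130,507))]
print('carton',np.mean(C,0),[np.linalg.norm(C[i]-C[i-1]) for i in range(4)],[np.degrees(np.arctan2(*(C[i]-C[i-1])[[1,0]])) for i in range(4)])
P=[c2(*p,.008) for p in((62,82),(412,65),(430,352),(85,373))]
print('plate',P,np.mean(P,0),[np.linalg.norm(P[i]-P[i-1]) for i in range(4)],[np.degrees(np.arctan2(*(P[i]-P[i-1])[[1,0]])) for i in range(4)])
print('knob',c2(657,206,.108),'hinge',c2(370,328,.078))
# others
for n,u,v,z in(('short',314,315,.08),('wash',163,246,.19),('flaskA top',354,171,.166),('vial',335,224,.055),('jar',406,184,.075),('beaker',186,206,.075)): print(n,pt('top',u,v,z))
E
```

```text
slab [array([0.5624, 0.2727, 0.018 ]), array([0.5968, 0.1079, 0.018 ]), array([0.7515, 0.1414, 0.018 ]), array([0.7186, 0.3049, 0.018 ])] [np.float64(0.1594014572617441), np.float64(0.16834594889266147), np.float64(0.1582371265250441), np.float64(0.16682927284125973)]
edge [0.5796 0.1903 0.018 ] yawY 101.79443990924375 11.65145442035611
carton [0.4465 0.3526 0.15  ] [np.float64(0.0491599435259141), np.float64(0.04507367579137918), np.float64(0.052040200623178226), np.float64(0.041828153125701)] [np.float64(26.436705057675603), np.float64(-67.03746531261187), np.float64(-157.44706419816058), np.float64(108.89183153107011)]
plate [array([ 0.5956, -0.0669,  0.008 ]), array([ 0.6076, -0.2469,  0.008 ]), array([ 0.461 , -0.2547,  0.008 ]), array([ 0.4473, -0.0797,  0.008 ])] [ 0.5279 -0.162   0.008 ] [np.float64(0.14890573876771013), np.float64(0.18043218751338239), np.float64(0.1467654699007084), np.float64(0.17553883363271633)] [np.float64(4.9428904535887765), np.float64(-86.20913522907517), np.float64(-176.9557364691457), np.float64(94.48370704401586)]
knob [ 0.5307 -0.3411  0.108 ] hinge [ 0.4714 -0.2109  0.078 ]
short [0.4314 0.0523 0.08  ]
wash [0.5793 0.3901 0.19  ]
flaskA top [ 0.7642 -0.0353  0.166 ]
vial [0.6572 0.0046 0.055 ]
jar [ 0.7576 -0.1699  0.075 ]
beaker [0.6928 0.3746 0.075 ]
```

```bash
cat >> h.py <<'E'
from scipy.spatial.transform import Rotation as Ro
def Rdown(yaw):
    c,s=np.cos(np.radians(yaw)),np.sin(np.radians(yaw)); return np.array([[c,s,0],[s,-c,0],[0,0,-1.]])
def go(*wps,start=None):
    """wps: (x,y,z,yaw). prints turn (rotvec, units) first, then shift in the turned tool frame"""
    s=bot.read_state(); p=np.array(s['position']);R=np.array(s['tcp_rot'])
    print('now',p,'yaw',np.degrees(np.arctan2(R[1,0],R[0,0])),'t',s['time_s'],'F',s['force'],'op',s['opening'],'gf',s['grasp_force'])
    for w in wps:
        R2=Rdown(w[3]); tr=Ro.from_matrix(R.T@R2).as_rotvec()/(2*np.pi); d=R2.T@(np.array(w[:3])-p)/.05
        n=int(np.ceil(np.linalg.norm(d)/.8)); m=int(np.ceil(np.linalg.norm(tr)/.019))
        print(w,'turn',tr,'x',m,'=',tr/max(m,1),'| shift',d,'x',n,'=',d/max(n,1)); p,R=np.array(w[:3]),R2
E
python3 -c "
from h import *
go((.45,-.3,.28,22.7),(.4465,.3526,.24,22.7))"
```

```text
now [ 0.1833 -0.5968  0.1882] yaw 17.062072622636663 t 0.1 F [-0.5573  0.0613  0.6061] op 1.0023777880235012 gf 0.0
(0.45, -0.3, 0.28, 22.7) turn [-0.0003 -0.0001 -0.0157] x 1 = [-0.0003 -0.0001 -0.0157] | shift [ 7.2108 -3.4175 -1.8365] x 11 = [ 0.6555 -0.3107 -0.167 ]
(0.4465, 0.3526, 0.24, 22.7) turn [0. 0. 0.] x 0 = [0. 0. 0.] | shift [  4.9723 -12.068    0.8   ] x 17 = [ 0.2925 -0.7099  0.0471]
```

Request:
apply_moves --plan "0 0 -0.4 -0.0003 0 -0.0157; 0.72 -0.34 -0.15 0 0 0; 0.72 -0.34 -0.15 0 0 0; 0.72 -0.34 -0.15 0 0 0; 0.72 -0.34 -0.15 0 0 0; 0.72 -0.34 -0.15 0 0 0; 0.72 -0.34 -0.15 0 0 0; 0.72 -0.34 -0.15 0 0 0; 0.72 -0.34 -0.15 0 0 0; 0.72 -0.34 -0.15 0 0 0"

```text
time_s: 0.93
position: [0.4239, -0.3292, 0.2763]
tcp_rot: [[0.923, 0.386, 0.0], [0.386, -0.923, -0.001], [-0.0, 0.001, -1.0]]
force: [0.4, -0.5, -0.5]
opening: 1.001
grasp_force: 0.0
```

Request:
apply_moves --plan "0.3 -0.71 0.02 0 0 0; 0.3 -0.71 0.02 0 0 0; 0.3 -0.71 0.02 0 0 0; 0.3 -0.71 0.02 0 0 0; 0.3 -0.71 0.02 0 0 0; 0.3 -0.71 0.02 0 0 0; 0.3 -0.71 0.02 0 0 0; 0.3 -0.71 0.02 0 0 0; 0.3 -0.71 0.02 0 0 0; 0.3 -0.71 0.02 0 0 0"

```text
time_s: 1.77
position: [0.4237, 0.0561, 0.2654]
tcp_rot: [[0.923, 0.386, 0.0], [0.386, -0.923, -0.002], [-0.0, 0.002, -1.0]]
force: [0.4, 0.2, -0.2]
opening: 0.998
grasp_force: 0.0
```

```bash
python3 -c "
from h import *
go((.4465,.3526,.22,22.7))"
```

```text
now [0.4237 0.0561 0.2654] yaw 22.69405277508155 t 1.7667 F [ 0.3828  0.2174 -0.181 ] op 0.9980763949685377 gf 0.0
(0.4465, 0.3526, 0.22, 22.7) turn [ 0.0003  0.0001 -0.    ] x 1 = [ 0.0003  0.0001 -0.    ] | shift [ 2.7086 -5.2947  0.9078] x 8 = [ 0.3386 -0.6618  0.1135]
```

Request:
apply_moves --plan "0.34 -0.66 0.11 0.0003 0 0; 0.34 -0.66 0.11 0 0 0; 0.34 -0.66 0.11 0 0 0; 0.34 -0.66 0.11 0 0 0; 0.34 -0.66 0.11 0 0 0; 0.34 -0.66 0.11 0 0 0; 0.34 -0.66 0.11 0 0 0; 0.34 -0.66 0.11 0 0 0; 0 0 0 0 0 0; 0 0 0 0 0 0"

```text
time_s: 2.6
position: [0.4471, 0.3517, 0.2203]
tcp_rot: [[0.921, 0.389, -0.002], [0.389, -0.921, -0.001], [-0.002, 0.0, -1.0]]
force: [0.0, -0.2, -0.3]
opening: 1.001
grasp_force: 0.0
```

```bash
python3 - <<'E'
from h import *
s=bot.read_state()
im=capture('wrist')[:,:,::-1].copy(); cv2.imwrite('pics/w1.png',im)
hsv=cv2.cvtColor(im,cv2.COLOR_BGR2HSV)
for a in(0,):
    u,v=proj('wrist',[.4465,.3526,.15],s); print('exp',u,v)
for sx in(-1,1):
  for sy in(-1,1):
    c=np.array([.4465,.3526,.15])+Rdown(22.7)@np.array([.024*sx,.024*sy,0]); print(proj('wrist',c,s))
E
```

```text
exp 322.0159263051484 240.2823451958897
(np.float64(290.8606084099125), np.float64(269.7923732887744))
(np.float64(352.9538283558401), np.float64(269.97423961851297))
(np.float64(289.44685976082604), np.float64(209.01194506842927))
(np.float64(354.7938038778298), np.float64(209.21687706658972))
```

View pics/w1.png

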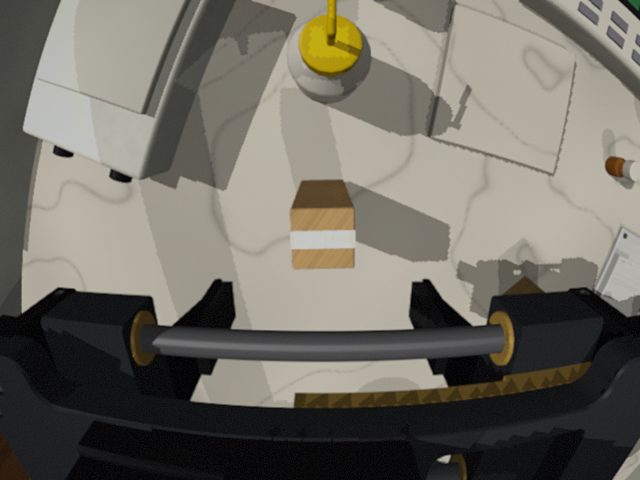

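The wrist view shows the carton top as a square from (291,208) to (355,269), within 2 px of the prediction, so position and yaw are confirmed. The slab's front edge runs from (430,136) to (555,173).

Request:
apply_moves --plan "0 -0.015 0.5 0 0 0; 0 0 0.5 0 0 0; 0 0 0.5 0 0 0; 0 0 0.5 0 0 0; 0 0 0.5 0 0 0; 0 0 0 0 0 0"

```text
time_s: 3.15
position: [0.4443, 0.3473, 0.0925]
tcp_rot: [[0.923, 0.384, -0.009], [0.384, -0.923, -0.005], [-0.011, 0.001, -1.0]]
force: [-1.8, 0.4, -0.0]
opening: 0.999
grasp_force: 0.0
```

Request:
apply_moves --plan "0 0 0 0 0 0; 0 0 0 0 0 0; 0 0 0 0 0 0; 0 0 0 0 0 0; 0 0 0 0 0 0; 0 0 0 0 0 0; 0 0 0 0 0 0; 0 0 0 0 0 0" --gripper -1

```text
time_s: 3.82
position: [0.4479, 0.3512, 0.097]
tcp_rot: [[0.922, 0.386, 0.001], [0.386, -0.922, 0.0], [0.001, -0.0, -1.0]]
force: [-0.5, -0.7, 2.8]
opening: 0.554
grasp_force: 29.8
```

```bash
python3 - <<'E'
from h import *
st=dict(position=[.4471,.3517,.2203],tcp_rot=Rdown(22.8))
a,b=pt('wrist',430,136,.018,st),pt('wrist',555,173,.018,st);print(a,b,(a+b)/2,np.linalg.norm(a-b),np.degrees(np.arctan2(*(b-a)[[1,0]]))+90)
ux=np.array([np.cos(np.radians(11.7)),np.sin(np.radians(11.7))]); e=np.array([.5796,.1903])
p=e-.033*ux
go((.447,.352,.14,22.7),(*(e-.075*ux),.14,11.7),(*p,.14,11.7),(*p,.1,11.7))
E
```

```text
[0.5635 0.2744 0.018 ] [0.5997 0.1052 0.018 ] [0.5816 0.1898 0.018 ] 0.1729716360933994 12.085810875718806
now [0.4479 0.3512 0.097 ] yaw 22.723601273199645 t 3.8167 F [-0.549  -0.6887  2.7955] op 0.5535449916874915 gf 29.846928119659424
(0.447, 0.352, 0.14, 22.7) turn [-0.     -0.0001  0.0001] x 1 = [-0.     -0.0001  0.0001] | shift [-0.0113 -0.0212 -0.8591] x 2 = [-0.0056 -0.0106 -0.4295]
(np.float64(0.5061582892033676), np.float64(0.17509095284826157), 0.14, 11.7) turn [0.     0.     0.0306] x 2 = [0.     0.     0.0153] | shift [0.4411 3.7046 0.    ] x 5 = [0.0882 0.7409 0.    ]
(np.float64(0.5472856472494817), np.float64(0.18360801925323508), 0.14, 11.7) turn [0. 0. 0.] x 0 = [0. 0. 0.] | shift [ 0.84 -0.    0.  ] x 2 = [ 0.42 -0.    0.  ]
(np.float64(0.5472856472494817), np.float64(0.18360801925323508), 0.1, 11.7) turn [0. 0. 0.] x 0 = [0. 0. 0.] | shift [0.  0.  0.8] x 2 = [0.  0.  0.4]
```

Request:
apply_moves --plan "0 0 -0.3 0 0 0; 0 0 -0.3 0 0 0; 0 0 -0.2 0 0 0.0153; 0 0 0 0 0 0.0153; 0.08 0.62 0 0 0 0; 0.08 0.62 0 0 0 0; 0.08 0.62 0 0 0 0; 0.08 0.62 0 0 0 0; 0.08 0.62 0 0 0 0; 0.08 0.6 0 0 0 0"

```text
time_s: 4.65
position: [0.5081, 0.1732, 0.1358]
tcp_rot: [[0.979, 0.203, -0.002], [0.203, -0.979, -0.0], [-0.002, -0.0, -1.0]]
force: [1.3, 0.1, -3.7]
opening: 0.545
grasp_force: 29.9
```

Request:
apply_moves --plan "0.3 0 0 0 0 0; 0.3 0 0 0 0 0; 0 0 0 0 0 0; 0 0 0 0 0 0"

```text
time_s: 4.98
position: [0.5376, 0.1806, 0.1358]
tcp_rot: [[0.979, 0.203, -0.002], [0.203, -0.979, -0.0], [-0.002, -0.0, -1.0]]
force: [-0.0, -0.3, -2.4]
opening: 0.549
grasp_force: 29.9
```

```bash
python3 - <<'E'
from h import *
cv2.imwrite('pics/w2.png',capture('wrist')[:,:,::-1])
ux=np.array([np.cos(np.radians(11.8)),np.sin(np.radians(11.8))]); e=np.array([.5806,.190])
p=e-.033*ux
go((*p,.14,11.8),(*p,.1,11.8))
s=bot.read_state(); print(proj('wrist',[*e,.018],s))
E
```

```text
now [0.5363 0.1808 0.1356] yaw 11.721603767694575 t 5.0333 F [ 0.0386 -0.3177 -3.3082] op 0.5515883464577743 gf 29.86125022172928
(np.float64(0.5482973761708644), np.float64(0.18325163028922092), 0.14, 11.8) turn [-0.      0.0006 -0.0002] x 1 = [-0.      0.0006 -0.0002] | shift [ 0.2447  0.0002 -0.0872] x 1 = [ 0.2447  0.0002 -0.0872]
(np.float64(0.5482973761708644), np.float64(0.18325163028922092), 0.1, 11.8) turn [0. 0. 0.] x 0 = [0. 0. 0.] | shift [0.  0.  0.8] x 2 = [0.  0.  0.4]
(np.float64(323.6924921807179), np.float64(171.64664967404514))
```

View pics/w2.png

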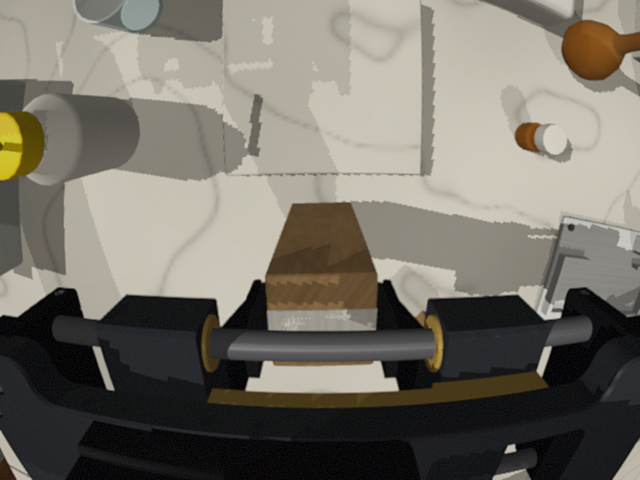

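The view shows the slab's front edge level at row 173 (172 predicted) and the carton held straight in front of it, bottom front edge at row 203.

Request:
apply_moves --plan "0.16 0 0 0 0 0; 0.15 0 0 0 0 0; 0 0 0 0 0 0; 0 0 0.3 0 0 0; 0 0 0.3 0 0 0; 0 0 0.1 0 0 0; 0 0 0.05 0 0 0; 0 0 0.02 0 0 0; 0 0 0 0 0 0; 0 0 0 0 0 0"

```text
time_s: 5.87
position: [0.5539, 0.184, 0.0987]
tcp_rot: [[0.979, 0.203, 0.001], [0.203, -0.979, 0.0], [0.001, 0.0, -1.0]]
force: [-0.2, 0.1, -3.1]
opening: 0.549
grasp_force: 29.9
```

Request:
apply_moves --plan "0 0 0 0 0 0; 0 0 0 0 0 0; 0 0 0 0 0 0; 0 0 0 0 0 0; 0 0 0 0 0 0; 0 0 0 0 0 0; 0 0 0 0 0 0; 0 0 0 0 0 0" --gripper 1

```text
time_s: 6.53
position: [0.5533, 0.1839, 0.098]
tcp_rot: [[0.979, 0.203, -0.0], [0.203, -0.979, -0.0], [-0.0, 0.0, -1.0]]
force: [0.5, 0.3, -0.6]
opening: 0.981
grasp_force: 0.0
```

```bash
python3 - <<'E'
from h import *
ux=np.array([np.cos(np.radians(11.8)),np.sin(np.radians(11.8))]); e=np.array([.5806,.190])
q=e-.085*ux; f=e+.04*ux
go((*(e-.029*ux),.2,11.8),(*(e-.100*ux),.2,11.8),(*(e-.1*ux),.125,11.8),(*f,.125,11.8))
E
```

```text
now [0.5533 0.1839 0.098 ] yaw 11.695971477172687 t 6.5333 F [ 0.4885  0.2977 -0.5698] op 0.9809002342385927 gf 0.0
(np.float64(0.5522128457259111), np.float64(0.18406961449658807), 0.2, 11.8) turn [ 0.      0.     -0.0003] x 1 = [ 0.      0.     -0.0003] | shift [-0.0197 -0.0077 -2.0404] x 3 = [-0.0066 -0.0026 -0.6801]
(np.float64(0.4827132611238315), np.float64(0.16955039481582096), 0.2, 11.8) turn [0. 0. 0.] x 0 = [0. 0. 0.] | shift [-1.42  0.    0.  ] x 2 = [-0.71  0.    0.  ]
(np.float64(0.4827132611238315), np.float64(0.16955039481582096), 0.125, 11.8) turn [0. 0. 0.] x 0 = [0. 0. 0.] | shift [0.  0.  1.5] x 2 = [0.   0.   0.75]
(np.float64(0.6197546955504674), np.float64(0.19817984207367162), 0.125, 11.8) turn [0. 0. 0.] x 0 = [0. 0. 0.] | shift [ 2.8 -0.   0. ] x 4 = [ 0.7 -0.   0. ]
```

Request:
apply_moves --plan "0 0 -0.3 0 0 0; 0 0 -0.5 0 0 0; 0 0 -0.6 0 0 0; 0 0 -0.6 0 0 0; -0.7 0 0 0 0 0; -0.7 0 0 0 0 0; 0 0 0 0 0 0; 0 0 0 0 0 0" --gripper -1

```text
time_s: 7.2
position: [0.4818, 0.1695, 0.1979]
tcp_rot: [[0.979, 0.203, -0.002], [0.203, -0.979, -0.0], [-0.002, -0.0, -1.0]]
force: [1.2, -0.5, 0.5]
opening: 0.477
grasp_force: 0.0
```

```bash
python3 - <<'E'
from h import *
s=bot.read_state();im=capture('wrist')[:,:,::-1].copy(); cv2.imwrite('pics/w3.png',im)
ux=np.array([np.cos(np.radians(11.8)),np.sin(np.radians(11.8))]); e=np.array([.5806,.190])
c=[*(e-.029*ux),.15]
for sx in(-1,1):
  for sy in(-1,1): print(proj('wrist',np.array(c)+Rdown(11.8)@np.array([.024*sx,.024*sy,0]),s))
print(proj('wrist',[*e,.018],s))
go((*(e-.1*ux),.125,11.8))
E
```

```text
(np.float64(288.025223355538), np.float64(180.8868565661011))
(np.float64(360.57718572256863), np.float64(180.77925081656267))
(np.float64(286.9639931807875), np.float64(108.24517737396255))
(np.float64(361.4218494849363), np.float64(108.18386243777846))
(np.float64(323.43583632931916), np.float64(109.44304811849523))
now [0.4844 0.1697 0.1983] yaw 11.699601026498973 t 7.25 F [-0.7791 -0.3428 -0.1902] op 0.4330969545558694 gf 0.0
(np.float64(0.4827132611238315), np.float64(0.16955039481582096), 0.125, 11.8) turn [ 0.     -0.0001 -0.0003] x 1 = [ 0.     -0.0001 -0.0003] | shift [-0.0343 -0.0034  1.4655] x 2 = [-0.0172 -0.0017  0.7328]
```

View pics/w3.png

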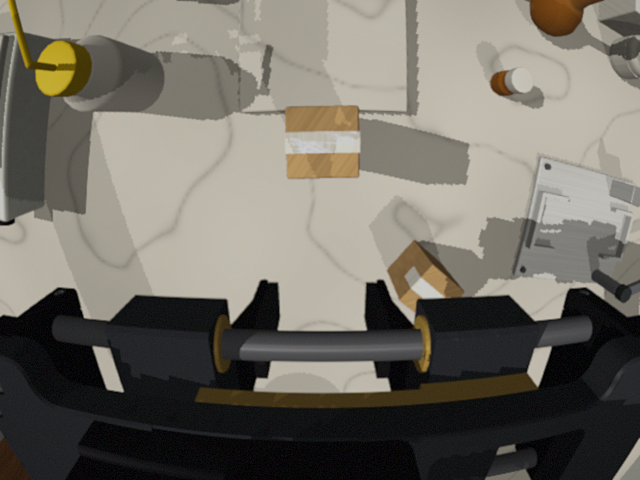

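The carton stands at (286,107) to (360,179) as predicted, with the slab edge at row 111 just behind it. Next I lower the closed fingers and push.

Request:
apply_moves --plan "0 0 0.5 0 0 0; 0 0 0.5 0 0 0; 0 0 0.4 0 0 0; 0 0 0 0 0 0; 0.2 0 0 0 0 0; 0.2 0 0 0 0 0; 0.2 0 0 0 0 0; 0.15 0 0 0 0 0; 0.15 0 0 0 0 0; 0.15 0 0 0 0 0"

```text
time_s: 8.08
position: [0.5376, 0.1807, 0.1287]
tcp_rot: [[0.979, 0.203, 0.002], [0.203, -0.979, 0.0], [0.002, 0.0, -1.0]]
force: [-0.2, -1.0, 0.6]
opening: 0.002
grasp_force: 0.0
```

Request:
apply_moves --plan "0.15 0 0 0 0 0; 0.15 0 0 0 0 0; 0.15 0 0 0 0 0; 0.15 0 0 0 0 0; 0.15 0 0 0 0 0; 0.15 0 0 0 0 0; 0.15 0 0 0 0 0; 0.15 0 0 0 0 0; 0.1 0 0 0 0 0; 0 0 0 0 0 0"

```text
time_s: 8.92
position: [0.6012, 0.1937, 0.128]
tcp_rot: [[0.979, 0.203, 0.001], [0.203, -0.979, 0.0], [0.001, 0.0, -1.0]]
force: [0.6, -0.6, -0.6]
opening: 0.008
grasp_force: 0.0
```

```bash
python3 - <<'E'
from h import *
a=capture('top')[:,:,::-1][160:340,130:370]; b=capture('scene')[:,:,::-1][170:350,310:550]
cv2.imwrite('pics/p1.png',cv2.resize(np.hstack([a,b]),(800,300)))
go((.5,.17,.22,11.8))
E
```

```text
now [0.5996 0.1935 0.1278] yaw 11.698447878480916 t 9.0167 F [-0.7493 -0.2778  0.4425] op 0.00417683253212196 gf 0.0
(0.5, 0.17, 0.22, 11.8) turn [-0.      0.0001 -0.0003] x 1 = [-0.      0.0001 -0.0003] | shift [-2.0453  0.0531 -1.8444] x 4 = [-0.5113  0.0133 -0.4611]
```

View pics/p1.png

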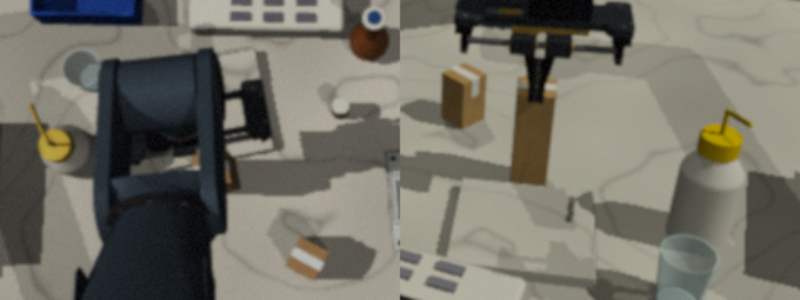

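```bash
python3 - <<'E'
from h import *
def blobs():
    im=capture('scene')[:,:,::-1].copy()
    h=cv2.cvtColor(im,cv2.COLOR_BGR2HSV); m=cv2.inRange(h,(8,90,40),(20,220,255)); m[:, :400]=0;m[:190]=0;m[300:]=0
    c,_=cv2.findContours(m,0,2); 
    for k in c:
        if cv2.contourArea(k)>60: print(cv2.boundingRect(k),cv2.minAreaRect(k))
blobs();blobs()
ux=np.array([np.cos(np.radians(11.8)),np.sin(np.radians(11.8))]); e=np.array([.5806,.190])
for z in(0,.15):
  for sx,sy in((-1,-1),(-1,1),(1,1),(1,-1)): print(z,sx,sy,proj('scene',np.array([*(e-.028*ux),z])+Rdown(11.8)@np.array([.024*sx,.024*sy,0])))
print(proj('scene',[.5996,.1935,.1278]))
E
```

```text
(623, 190, 17, 40) ((631.0, 209.5), (39.0, 16.0), 90.0)
(623, 190, 17, 40) ((631.0, 209.5), (39.0, 16.0), 90.0)
0 -1 -1 (np.float64(397.3363352454247), np.float64(273.9861150420383))
0 -1 1 (np.float64(376.2735497441139), np.float64(271.85736163013644))
0 1 1 (np.float64(374.73848100663866), np.float64(284.58423721210426))
0 1 -1 (np.float64(396.6613220711027), np.float64(286.89779519064854))
0.15 -1 -1 (np.float64(403.7807390149501), np.float64(216.65345220058708))
0.15 -1 1 (np.float64(380.8246663401286), np.float64(214.7900959306555))
0.15 1 1 (np.float64(379.353314638846), np.float64(226.12194068539992))
0.15 1 -1 (np.float64(403.3348104983611), np.float64(228.16355981429206))
(np.float64(389.6521377202372), np.float64(242.51027662568652))
```

```bash
python3 - <<'E'
from h import *
im=capture('scene').astype(int)
for v in range(196,296,4): print(v,' '.join('%3d/%3d'%(im[v,u,0],im[v,u,2]) for u in range(364,416,4)))
for z in(.128,.14,.15,.16): print(z,proj('scene',[.5996,.1935,z]))
E
```

```text
196  94/ 83  71/ 63  61/ 54  39/ 21   9/ 12  18/ 19  13/ 15  73/ 48  44/ 37  16/ 19  21/ 21  21/ 26  59/ 35
200 147/129 149/130 148/131  62/ 57  14/ 19  13/ 15  17/ 17 134/115 116/ 99  22/ 22  16/ 19  22/ 21  39/ 24
204 145/128 144/128 147/129 148/131 142/125 106/ 92   6/  5  80/ 69  73/ 64   4/  8  96/ 84  82/ 73 109/ 94
208 165/146 162/144 161/142 155/137 151/133 124/108   8/  4  30/ 26  10/  9  30/ 26 142/126 142/125 142/126
212 164/145 162/144 162/143 162/143 156/138 162/144   4/  5  38/ 33   4/ 10  98/ 85 142/124 141/122 142/125
216 163/145 162/144 164/145 163/146 151/127 151/ 92   7/ 10  33/ 27   3/  4 145/110 141/122 141/125 150/132
220 165/147 165/147 165/147 167/149 137/121 120/104  21/ 17  28/ 28  60/ 48 170/139 158/137 163/143 161/143
224 159/141 161/142 163/144 165/146 114/ 83  91/ 41  19/ 16  22/ 16  83/ 55 157/111 155/137 159/141 154/137
228 164/146 164/146 165/147 163/145  93/ 65  75/ 30  12/ 11  14/  9  78/ 35 126/ 59 143/121 156/138 159/141
232 165/147 164/146 164/145 164/146  83/ 50  75/ 32  71/ 32  85/ 38  84/ 40  88/ 41 158/138 160/141 162/144
236 160/142 162/144 
[... 1179 characters left out ...]
 162/145 160/144 153/132 122/100 124/104 106/ 76  89/ 52  93/ 56 142/127 163/144 163/143 162/143
284 159/141 160/142 162/143 165/147 149/132 142/125 141/125 142/124 141/125 141/123 142/126 144/126 160/142
288 163/146 164/145 164/145 159/142 152/134 141/124 141/123 140/124 141/124 141/124 140/124 141/123 113/ 99
292 164/146 166/148 164/146 163/145 161/145 148/131 137/120 133/116 138/121 140/123 139/122 141/126  73/ 63
0.128 (np.float64(389.6602084111173), np.float64(242.42615600688575))
0.14 (np.float64(390.14812202331774), np.float64(237.34064404893357))
0.15 (np.float64(390.56031159627975), np.float64(233.04440194823104))
0.16 (np.float64(390.97768988135766), np.float64(228.69407802473853))
```

```bash
python3 - <<'E'
from h import *
s=dict(position=np.zeros(3),tcp_rot=np.eye(3))
for y in(.0435,.024,0.0):
  for x in(-.0095,.0095):
    for z in(0,-.0187,-.03): print(y,x,z,np.round(proj('wrist',[x,y,z],s)))
im=capture('wrist'); cv2.imwrite('pics/w4.png',im[:,:,::-1])
im=cv2.cvtColor(im,cv2.COLOR_RGB2GRAY)
for v in range(150,340,8): print(v,' '.join('%3d'%im[v,u] for u in range(270,380,8)))
E
```

```text
0.0435 -0.0095 0 [398. 291.]
0.0435 -0.0095 -0.0187 [405. 305.]
0.0435 -0.0095 -0.03 [409. 315.]
0.0435 0.0095 0 [401. 261.]
0.0435 0.0095 -0.0187 [408. 273.]
0.0435 0.0095 -0.03 [413. 282.]
0.024 -0.0095 0 [366. 291.]
0.024 -0.0095 -0.0187 [369. 306.]
0.024 -0.0095 -0.03 [372. 316.]
0.024 0.0095 0 [367. 261.]
0.024 0.0095 -0.0187 [371. 274.]
0.024 0.0095 -0.03 [374. 282.]
0.0 -0.0095 0 [325. 292.]
0.0 -0.0095 -0.0187 [325. 306.]
0.0 -0.0095 -0.03 [325. 317.]
0.0 0.0095 0 [325. 261.]
0.0 0.0095 -0.0187 [325. 274.]
0.0 0.0095 -0.03 [325. 283.]
150 187 184 176 183 182 186 186 186 185 187 186 187 187 188
158 165 164 166 165 165 186 186 187 186 187 188 186 189 187
166 164 165 165 165 166 166 185 186 186 186 187 188 188 187
174 163 164 165 164 164 164 186 186 186 186 186 187 188 188
182 152 161 165 164 165 166 176 186 187 185 187 187 187 188
190 162 147 157 163 165 166 165 187 187 187 188 188 187 188
198 164 164 162 152 159 162 165 186 186 187 188 188 187 188
206 164 165 164 164 166 162 150 160 186 186 187 188 187 187
214 164 164 164 164 165 166 166 165 181 181 185 187 188 188
222 163 166
[... 188 characters left out ...]
 143 142 141 142 137 137 161 166 178 177
254 184 177 166 111  65  67  63  65  63  64 121 126 127 124
262 186 185 165  65  65  64  64  64  64  66  76 125 126 127
270 185 185 181  66  67  66  68  67  70  70  67 125 127 126
278 185 185 186  64  67  66  63  66  68  70  66 126 127 126
286 185 185 177  68  43   7  11  16   6  50  65 127 125 127
294 185 185  97  65  23   2  11  11   9  24  65 117 126 128
302  15  14  15  19  15  10  12  12  13  20  17  17  20  18
310  19  21  15  20  12   9   7  10  17  25  18  26  21  19
318  21  17  19  23  47  14  11  12  12  52  18  20  21  18
326  20  21  22  21  66  11  13  11  14  89  16  17  15  16
334  23  27  28  27  67  34  36  37  36 115  17  24  24  19
```

The fingertips really end about 28 mm short of the stated TCP: the wrist and scene views agree, and the push passed over the carton, which still stands untouched. I'll retract and push 30 mm lower.

Request:
apply_moves --plan "-0.2 0 -0.3 0 0 0; -0.7 0 -0.2 0 0 0; -0.7 0 0 0 0 0; -0.75 0 0.1 0 0 0; 0 0 0.5 0 0 0; 0 0 0.55 0 0 0; 0 0 0 0 0 0; 0 0 0 0 0 0"

```text
time_s: 9.88
position: [0.4836, 0.1696, 0.095]
tcp_rot: [[0.979, 0.203, -0.003], [0.203, -0.979, -0.0], [-0.003, -0.0, -1.0]]
force: [1.3, 0.2, 0.3]
opening: 0.005
grasp_force: 0.0
```

Request:
apply_moves --plan "0.2 0 0 0 0 0; 0.2 0 0 0 0 0; 0.2 0 0 0 0 0; 0.15 0 0 0 0 0; 0.15 0 0 0 0 0; 0.15 0 0 0 0 0; 0.15 0 0 0 0 0; 0.15 0 0 0 0 0; 0.15 0 0 0 0 0"

```text
time_s: 10.63
position: [0.5589, 0.1851, 0.0954]
tcp_rot: [[0.979, 0.203, -0.0], [0.203, -0.979, -0.0], [-0.0, 0.0, -1.0]]
force: [-0.1, 0.3, 0.6]
opening: 0.006
grasp_force: 0.1
```

Request:
apply_moves --plan "0.15 0 0 0 0 0; 0.15 0 0 0 0 0; 0.15 0 0 0 0 0; 0.15 0 0 0 0 0; 0.15 0 0 0 0 0; 0 0 0 0 0 0; 0 0 0 0 0 0; 0 0 -0.5 0 0 0; -0.7 0 -0.5 0 0 0; -0.7 0 0 0 0 0"

```text
time_s: 11.47
position: [0.5314, 0.179, 0.1485]
tcp_rot: [[0.979, 0.203, 0.01], [0.203, -0.979, 0.001], [0.01, 0.001, -1.0]]
force: [0.0, 0.5, 1.1]
opening: 0.007
grasp_force: 0.0
```

```bash
python3 - <<'E'
from h import *
e=np.array([.5806,.190])
go((*e,.2,11.8))
s=bot.read_state(); im=capture('wrist')[:,:,::-1].copy(); cv2.imwrite('pics/w5.png',im)
h=cv2.cvtColor(im,cv2.COLOR_BGR2HSV); m=cv2.inRange(h,(8,70,40),(22,230,255)); m[285:]=0
c,_=cv2.findContours(m,0,2)
for k in c:
    if cv2.contourArea(k)>150: print(cv2.boundingRect(k),cv2.boxPoints(cv2.minAreaRect(k)).round())
ux=np.array([np.cos(np.radians(11.8)),np.sin(np.radians(11.8))])
for X in(-.02,.13):
  for Y in(-.024,.024): print(proj('wrist',[*(e+X*ux+Y*np.array([-ux[1],ux[0]])),.066],s))
E
```

```text
now [0.5314 0.179  0.1485] yaw 11.696463200785516 t 11.4667 F [0.0471 0.4735 1.0763] op 0.006771432209376017 gf 0.0
(np.float64(0.5806), np.float64(0.19), 0.2, 11.8) turn [ 0.0001 -0.0016 -0.0003] x 1 = [ 0.0001 -0.0016 -0.0003] | shift [ 1.008  -0.0147 -1.0297] x 2 = [ 0.504  -0.0074 -0.5148]
(508, 118, 25, 28) [[508. 118.]
 [532. 118.]
 [532. 145.]
 [508. 145.]]
(288, 35, 65, 194) [[288.  35.]
 [352.  35.]
 [352. 228.]
 [288. 228.]]
(553, 18, 87, 59) [[549.  72.]
 [556.  15.]
 [641.  25.]
 [634.  82.]]
(np.float64(354.2206955986846), np.float64(198.00516509982086))
(np.float64(291.37381403452446), np.float64(198.14920711327062))
(np.float64(354.43345502173327), np.float64(4.704097148385131))
(np.float64(290.1950185007388), np.float64(4.804196101213279))
```

Request:
apply_moves --plan "0.5 0 -0.6 0 0 0; 0.6 0 -0.6 0 0 0; 0.4 0 0 0 0 0; 0.2 0 0 0 0 0; 0 0 0 0 0 0; 0 0 0 0 0 0; 0 0 0 0 0 0" --gripper 1

```text
time_s: 12.1
position: [0.6081, 0.1955, 0.2032]
tcp_rot: [[0.979, 0.203, -0.004], [0.203, -0.979, -0.001], [-0.004, -0.0, -1.0]]
force: [-0.8, -0.3, -0.4]
opening: 0.456
grasp_force: 0.0
```

```bash
python3 - <<'E'
from h import *
e=np.array([.5806,.190])
go((*e,.2,11.8))
s=bot.read_state(); im=capture('wrist')[:,:,::-1].copy(); cv2.imwrite('pics/w6.png',im)
h=cv2.cvtColor(im,cv2.COLOR_BGR2HSV); m=cv2.inRange(h,(8,70,40),(22,230,255)); m[285:]=0
c,_=cv2.findContours(m,0,2)
for k in c:
    if cv2.contourArea(k)>150: print(cv2.boundingRect(k),cv2.boxPoints(cv2.minAreaRect(k)).round())
ux=np.array([np.cos(np.radians(11.8)),np.sin(np.radians(11.8))])
for X in(-.02,.13):
  for Y in(-.024,.024): print(proj('wrist',[*(e+X*ux+Y*np.array([-ux[1],ux[0]])),.066],s))
E
```

```text
now [0.6081 0.1955 0.2032] yaw 11.704149838207401 t 12.1 F [-0.8355 -0.314  -0.4225] op 0.4557436808324773 gf 0.0
(np.float64(0.5806), np.float64(0.19), 0.2, 11.8) turn [-0.      0.0006 -0.0003] x 1 = [-0.      0.0006 -0.0003] | shift [-0.561  -0.005   0.0632] x 1 = [-0.561  -0.005   0.0632]
(483, 185, 24, 25) [[479. 202.]
 [488. 180.]
 [506. 188.]
 [497. 210.]]
(294, 133, 54, 152) [[294. 284.]
 [294. 133.]
 [347. 133.]
 [347. 284.]]
(529, 93, 87, 54) [[520. 134.]
 [539.  86.]
 [620. 117.]
 [602. 165.]]
(np.float64(348.32541674560696), np.float64(266.2397931121986))
(np.float64(298.5017140987338), np.float64(266.3463739440505))
(np.float64(350.46885280502886), np.float64(106.02686354648404))
(np.float64(295.8643131614321), np.float64(106.10788683836864))
```

View pics/w6.png

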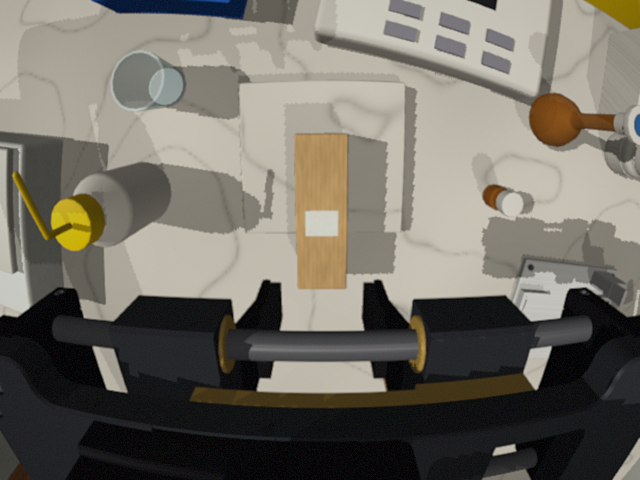

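The carton lies on the slab along its x axis: top face from (295,133) to (347,288), with about 43 mm of the base overhanging. The other items are untouched.

```bash
python3 - <<'E'
from h import *
s=dict(position=[.6081,.1955,.2032],tcp_rot=bot.read_state()['tcp_rot'])
P=[pt('wrist',u,v,.066,s) for u,v in((295,133),(347.5,133),(347,288),(297.5,288))]
c=np.mean(P,0); d=(P[0]+P[1]-P[2]-P[3])/2; yw=np.degrees(np.arctan2(d[1],d[0]))
print(P,c,np.linalg.norm(d),np.linalg.norm(P[0]-P[1]),np.linalg.norm(P[2]-P[3]),yw)
g=c[:2]+.012*d[:2]/np.linalg.norm(d)
go((*g,.2,yw),(*g,.06,yw),(*g,.008,yw))
E
```

```text
[array([0.6792, 0.2361, 0.066 ]), array([0.6886, 0.1906, 0.066 ]), array([0.5432, 0.1585, 0.066 ]), array([0.5333, 0.2062, 0.066 ])] [0.611  0.1979 0.066 ] 0.14890304673369412 0.04645448980531418 0.04880622040442009 12.024259886744334
now [0.6082 0.1955 0.2032] yaw 11.703494389772159 t 12.15 F [-0.0455 -0.1844 -0.61  ] op 0.494847609475732 gf 0.0
(np.float64(0.6227861192801427), np.float64(0.20036052297185744), 0.2, np.float64(12.024259886744334)) turn [-0.      0.0005 -0.0009] x 1 = [-0.      0.0005 -0.0009] | shift [ 0.3058 -0.0345  0.065 ] x 1 = [ 0.3058 -0.0345  0.065 ]
(np.float64(0.6227861192801427), np.float64(0.20036052297185744), 0.06, np.float64(12.024259886744334)) turn [0. 0. 0.] x 0 = [0. 0. 0.] | shift [0.  0.  2.8] x 4 = [0.  0.  0.7]
(np.float64(0.6227861192801427), np.float64(0.20036052297185744), 0.008, np.float64(12.024259886744334)) turn [0. 0. 0.] x 0 = [0. 0. 0.] | shift [0.   0.   1.04] x 2 = [0.   0.   0.52]
```

Request:
apply_moves --plan "0.3 -0.03 0 0 0.0005 -0.0009; 0 0 0 0 0 0; 0 0 0 0 0 0; 0 0 0 0 0 0; 0 0 0.4 0 0 0; 0 0 0.5 0 0 0; 0 0 0.5 0 0 0; 0 0 0.5 0 0 0; 0 0 0.4 0 0 0; 0 0 0 0 0 0" --gripper 1

```text
time_s: 12.98
position: [0.6201, 0.1994, 0.0845]
tcp_rot: [[0.978, 0.208, -0.008], [0.208, -0.978, -0.001], [-0.008, -0.001, -1.0]]
force: [-0.4, -0.7, -0.6]
opening: 1.001
grasp_force: 0.0
```

Request:
apply_moves --plan "0 0 0.5 0 0 0; 0 0 0.4 0 0 0; 0 0 0.4 0 0 0; 0 0 0.2 0 0 0; 0 0 0.1 0 0 0; 0 0 0 0 0 0; 0 0 0 0 0 0"

```text
time_s: 13.57
position: [0.6259, 0.2005, 0.0103]
tcp_rot: [[0.978, 0.208, 0.005], [0.208, -0.978, 0.001], [0.005, 0.0, -1.0]]
force: [0.6, 0.3, 0.9]
opening: 1.001
grasp_force: 0.0
```

```bash
python3 -c "
from h import *
go((.6228,.2004,.008,12))"
```

```text
now [0.6259 0.2005 0.0103] yaw 12.026778172568251 t 13.5667 F [0.5532 0.2778 0.8509] op 1.0011328687392762 gf 0.0
(0.6228, 0.2004, 0.008, 12) turn [ 0.     -0.0008  0.0001] x 1 = [ 0.     -0.0008  0.0001] | shift [-0.0601 -0.0112  0.0456] x 1 = [-0.0601 -0.0112  0.0456]
```

Request:
apply_moves --plan "0 0 0.03 0 0 0; 0 0 0 0 0 0; 0 0 0 0 0 0; 0 0 0 0 0 0; 0 0 0 0 0 0; 0 0 0 0 0 0; 0 0 0 0 0 0; 0 0 0 0 0 0; 0 0 -0.2 0 0 0; 0 0 -0.4 0 0 0" --gripper -1

```text
time_s: 14.4
position: [0.6218, 0.1998, 0.0351]
tcp_rot: [[0.978, 0.208, -0.005], [0.208, -0.978, -0.0], [-0.005, -0.001, -1.0]]
force: [-0.1, -0.5, -3.0]
opening: 0.554
grasp_force: 30.0
```

Request:
apply_moves --plan "0 0 -0.6 0 0 0; 0 0 -0.6 0 0 0; 0 0 -0.6 0 0 0; 0 0 -0.6 0 0 0; 0 0 -0.4 0 0 0; 0 0 0 0 0 0; 0 0 0 0 0 0"

```text
time_s: 14.98
position: [0.6248, 0.2004, 0.1786]
tcp_rot: [[0.978, 0.208, 0.005], [0.208, -0.978, 0.001], [0.005, 0.0, -1.0]]
force: [0.7, -0.4, -3.1]
opening: 0.544
grasp_force: 30.0
```

```bash
python3 -c "
from h import *
go((.42,-.155,.18,94),(.528,-.15,.18,94))"
```

```text
now [0.6248 0.2004 0.1786] yaw 12.026675545760057 t 14.9833 F [ 0.729  -0.4373 -3.0984] op 0.5438785036884219 gf 29.998306478373706
(0.42, -0.155, 0.18, 94) turn [ 0.0006 -0.0007 -0.2277] x 12 = [ 0.     -0.0001 -0.019 ] | shift [-6.8042 -4.5816 -0.0274] x 11 = [-0.6186 -0.4165 -0.0025]
(0.528, -0.15, 0.18, 94) turn [0. 0. 0.] x 0 = [0. 0. 0.] | shift [-0.0509  2.1617  0.    ] x 3 = [-0.017   0.7206  0.    ]
```

Request:
apply_moves --plan "0 0 0 0 0 -0.019; 0 0 0 0 0 -0.019; 0 0 0 0 0 -0.019; 0 0 0 0 0 -0.019; 0 0 0 0 0 -0.019; 0 0 0 0 0 -0.019; 0 0 0 0 0 -0.019; 0 0 0 0 0 -0.019; 0 0 0 0 0 -0.019; 0 0 0 0 0 -0.019"

```text
time_s: 15.82
position: [0.6221, 0.1999, 0.1741]
tcp_rot: [[0.161, 0.987, -0.004], [0.987, -0.161, -0.0], [-0.001, -0.004, -1.0]]
force: [0.1, 0.3, -2.2]
opening: 0.551
grasp_force: 30.0
```

Request:
apply_moves --plan "0 0 0 0 0 -0.019; 0 0 0 0 0 -0.0187; 0 0 0 0 0 0; 0 0 0 0 0 0"

```text
time_s: 16.15
position: [0.6228, 0.2, 0.175]
tcp_rot: [[-0.067, 0.998, -0.002], [0.998, 0.067, 0.0], [0.0, -0.002, -1.0]]
force: [-0.1, 0.0, -3.2]
opening: 0.548
grasp_force: 30.0
```

Request:
apply_moves --plan "-0.68 -0.46 0 0 0 0; -0.68 -0.46 0 0 0 0; -0.68 -0.46 0 0 0 0; -0.68 -0.46 0 0 0 0; -0.68 -0.46 0 0 0 0; -0.68 -0.46 0 0 0 0; -0.68 -0.46 0 0 0 0; -0.68 -0.46 0 0 0 0; -0.68 -0.46 0 0 0 0; -0.68 -0.46 0 0 0 0"

```text
time_s: 16.98
position: [0.4171, -0.1559, 0.1764]
tcp_rot: [[-0.067, 0.998, 0.002], [0.998, 0.067, 0.001], [0.001, 0.002, -1.0]]
force: [-0.4, -1.1, -3.6]
opening: 0.548
grasp_force: 30.0
```

Request:
apply_moves --plan "0 0 0 0 0 0; 0 0 0 0 0 0; 0 0 0 0 0 0; 0 0 0 0 0 0"

```text
time_s: 17.32
position: [0.4189, -0.1539, 0.1765]
tcp_rot: [[-0.07, 0.998, 0.002], [0.998, 0.07, 0.002], [0.001, 0.003, -1.0]]
force: [0.0, 1.3, -3.1]
opening: 0.546
grasp_force: 30.0
```

```bash
python3 - <<'E'
from h import *
go((.42,-.155,.18,94),(.528,-.15,.18,94))
s=bot.read_state();im=capture('wrist')[:,:,::-1].copy(); cv2.imwrite('pics/w7.png',im)
import pickle; pickle.dump({k:np.array(s[k]) for k in('position','tcp_rot')},open('s7.pkl','wb'))
R=Rdown(4);c=np.array([.528,-.162,0])
B=np.array([[np.cos(.07),-np.sin(.07),0],[np.sin(.07),np.cos(.07),0],[0,0,1]])
for x,y in((-75,-90),(-75,90),(75,90),(75,-90)): print(x,y,np.round(proj('wrist',c+B@np.array([x/1e3,y/1e3,.008]),s)))
E
```

```text
now [ 0.4189 -0.1539  0.1765] yaw 94.00635567282352 t 17.3167 F [ 0.0438  1.298  -3.1337] op 0.5459183984565493 gf 29.998500449582934
(0.42, -0.155, 0.18, 94) turn [ 0.0004 -0.0002  0.    ] x 1 = [ 0.0004 -0.0002  0.    ] | shift [-0.0244  0.0199 -0.0697] x 1 = [-0.0244  0.0199 -0.0697]
(0.528, -0.15, 0.18, 94) turn [0. 0. 0.] x 0 = [0. 0. 0.] | shift [-0.0509  2.1617  0.    ] x 3 = [-0.017   0.7206  0.    ]
-75 -90 [350. 305.]
-75 90 [354. 137.]
75 90 [495. 144.]
75 -90 [477. 301.]
```

```bash
python3 - <<'E'
from h import *
im=cv2.imread('pics/w7.png')[90:320,240:520]
cv2.imwrite('pics/w7c.png',cv2.resize(im,None,fx=2.6,fy=2.6,interpolation=cv2.INTER_CUBIC))
E
```

```text
(no output)
```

View pics/w7c.png

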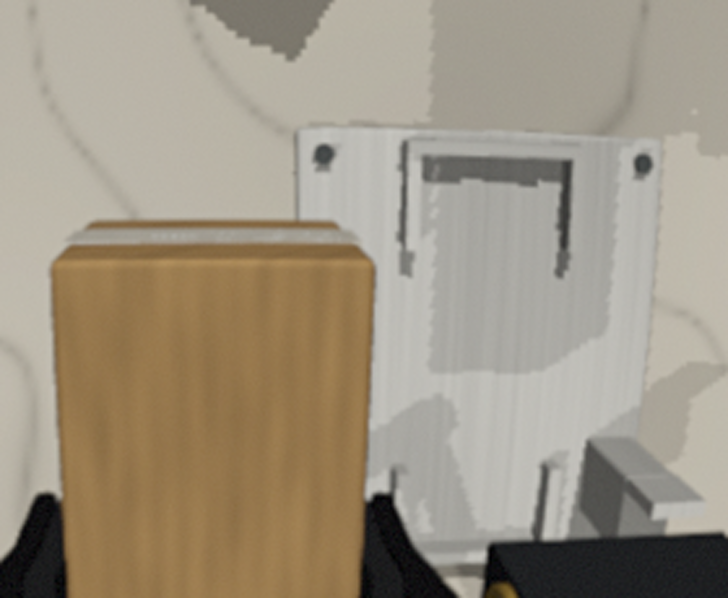

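The crop shows the plate's +y edge corners at crop (298,127) and (660,140), within about 1 px of prediction, and the held carton's far top edge at crop row 263 from x=52 to x=375.

```bash
python3 - <<'E'
from h import *
import pickle; s=pickle.load(open('s7.pkl','rb'))
f=lambda u,v,z:pt('wrist',240+(u+.5)/2.6-.5,90+(v+.5)/2.6-.5,z,s)
A,B=f(298,127,.008),f(660,140,.008); print(A,B,np.linalg.norm(A-B)); yaw=np.arctan2(*(B-A)[[1,0]]); print('yaw',np.degrees(yaw))
C=f(640,435,.008); print('right edge yaw',np.degrees(np.arctan2(*(B-C)[[1,0]]))-90)
for y in(yaw,np.radians(4.)):
  ex,ey=np.array([np.cos(y),np.sin(y)]),np.array([-np.sin(y),np.cos(y)]); print('bay c',((A+B)/2)[:2]-.09*ey)
zt=s['position'][2]+.058
D,E=f(52,264,zt),f(375,264,zt); print('carton end',D,E,np.linalg.norm(D-E))
D2,E2=f(88,222,zt-.048),f(342,222,zt-.048); print('bottom end',D2,E2,np.linalg.norm(D2-E2))
R=s['tcp_rot']
for P in((D+E)/2,(D2+E2)/2): print('end in tool',R.T@(P-s['position']))
E
```

```text
[ 0.4475 -0.0789  0.008 ] [ 0.5947 -0.0667  0.008 ] 0.14775319567352257
yaw 4.737439422626885
right edge yaw 5.877989896524554
bay c [ 0.5285 -0.1625]
bay c [ 0.5274 -0.1626]
carton end [ 0.3927 -0.0962  0.2345] [ 0.4397 -0.093   0.2345] 0.04707340355598801
bottom end [ 0.3921 -0.0962  0.1865] [ 0.4412 -0.0928  0.1865] 0.04929788298445023
end in tool [ 0.0593  0.0016 -0.0579]
end in tool [ 0.0593  0.0019 -0.0099]
```

```bash
python3 - <<'E'
from h import *
go((.5268,-.1468,.1765,94.4),(.5268,-.1468,0.001,94.4))
E
```

```text
now [ 0.4191 -0.1536  0.1766] yaw 94.07214714210104 t 17.3667 F [ 0.1776  0.2775 -2.8645] op 0.5509948582410169 gf 29.998429720290005
(0.5268, -0.1468, 0.1765, 94.4) turn [ 0.0004 -0.0002 -0.0009] x 1 = [ 0.0004 -0.0002 -0.0009] | shift [-0.029   2.1583  0.0016] x 3 = [-0.0097  0.7194  0.0005]
(0.5268, -0.1468, 0.001, 94.4) turn [0. 0. 0.] x 0 = [0. 0. 0.] | shift [0.   0.   3.51] x 5 = [0.    0.    0.702]
```

Request:
apply_moves --plan "0 0.54 0 0.0004 -0.0002 -0.0009; 0 0.54 0 0 0 0; -0.03 0.54 0 0 0 0; 0 0.54 0 0 0 0; 0 0 0.4 0 0 0; 0 0 0.6 0 0 0; 0 0 0.6 0 0 0; 0 0 0.4 0 0 0; 0 0 0 0 0 0; 0 0 0 0 0 0"

```text
time_s: 18.2
position: [0.5263, -0.1466, 0.0759]
tcp_rot: [[-0.078, 0.997, -0.002], [0.997, 0.078, 0.001], [0.001, -0.002, -1.0]]
force: [0.1, 0.1, -3.3]
opening: 0.547
grasp_force: 30.0
```

```bash
python3 - <<'E'
from h import *
go((.5268,-.1468,0.001,94.4))
E
```

```text
now [ 0.5263 -0.1466  0.0759] yaw 94.44868003405948 t 18.2 F [ 0.1047  0.1356 -3.2728] op 0.5472502349178611 gf 29.9983705021441
(0.5268, -0.1468, 0.001, 94.4) turn [-0.0003 -0.0001  0.0001] x 1 = [-0.0003 -0.0001  0.0001] | shift [-0.0039  0.0087  1.4981] x 2 = [-0.002   0.0044  0.7491]
```

Request:
apply_moves --plan "0 0.01 0.3 0 0 0; 0 0 0.3 0 0 0; 0 0 0.3 0 0 0; 0 0 0.2 0 0 0; 0 0 0.15 0 0 0; 0 0 0.1 0 0 0; 0 0 0.08 0 0 0; 0 0 0.05 0 0 0; 0 0 0 0 0 0; 0 0 0 0 0 0"

```text
time_s: 19.03
position: [0.5275, -0.1488, 0.0032]
tcp_rot: [[-0.075, 0.997, 0.001], [0.997, 0.075, -0.001], [-0.001, 0.001, -1.0]]
force: [0.5, -0.6, -3.6]
opening: 0.546
grasp_force: 30.0
```

Request:
apply_moves --plan "0 0 0.02 0 0 0; 0 0 0.02 0 0 0; 0 0 0 0 0 0; 0 0 0 0 0 0; 0 0 0 0 0 0"

```text
time_s: 19.45
position: [0.5273, -0.1486, 0.001]
tcp_rot: [[-0.075, 0.997, 0.001], [0.997, 0.075, -0.001], [-0.001, 0.001, -1.0]]
force: [0.3, 0.3, -3.7]
opening: 0.549
grasp_force: 30.0
```

Request:
apply_moves --plan "0.03 0 0.02 0 0 0; 0 0 0.01 0 0 0; 0 0 0 0 0 0; 0 0 0 0 0 0; 0 0 0 0 0 0"

```text
time_s: 19.87
position: [0.5271, -0.1471, -0.0006]
tcp_rot: [[-0.075, 0.997, 0.001], [0.997, 0.075, -0.001], [-0.001, 0.001, -1.0]]
force: [0.8, -0.4, -2.9]
opening: 0.551
grasp_force: 30.0
```

Request:
apply_moves --plan "0 0 0 0 0 0; 0 0 0 0 0 0; 0 0 0 0 0 0; 0 0 0 0 0 0; 0 0 0 0 0 0; 0 0 0 0 0 0; 0 0 0 0 0 0; 0 0 0 0 0 0; 0 0 0 0 0 0" --gripper 1

```text
time_s: 20.62
position: [0.5271, -0.1471, -0.0006]
tcp_rot: [[-0.075, 0.997, 0.001], [0.997, 0.075, -0.001], [-0.001, 0.001, -1.0]]
force: [0.4, 0.3, -0.3]
opening: 0.992
grasp_force: 0.0
```

Request:
apply_moves --plan "0 0 -0.3 0 0 0; 0 0 -0.6 0 0 0; 0 0 -0.7 0 0 0; 0 0 -0.7 0 0 0; 0 0 -0.7 0 0 0; 0 0 -0.7 0 0 0; 0 0 -0.3 0 0 0; 0 0 0 0 0 0; 0 0 0 0 0 0"

```text
time_s: 21.37
position: [0.5271, -0.147, 0.2]
tcp_rot: [[-0.075, 0.997, 0.002], [0.997, 0.075, -0.002], [-0.002, 0.002, -1.0]]
force: [0.0, 0.1, -0.4]
opening: 0.998
grasp_force: 0.0
```

```bash
python3 - <<'E'
from h import *
s=bot.read_state();im=capture('wrist')[:,:,::-1].copy(); cv2.imwrite('pics/w8.png',im)
h=cv2.cvtColor(im,cv2.COLOR_BGR2HSV); m=cv2.inRange(h,(8,70,40),(22,230,255)); m[340:]=0
c,_=cv2.findContours(m,0,2)
for k in c:
    if cv2.contourArea(k)>150: print(cv2.boundingRect(k),cv2.minAreaRect(k))
B=np.array([[np.cos(.08),-np.sin(.08),0],[np.sin(.08),np.cos(.08),0],[0,0,1]]);c0=np.array([.528,-.1625,0])
for x,y in((-24,-75),(-24,75),(24,75),(24,-75)): print(x,y,np.round(proj('wrist',c0+B@np.array([x/1e3,y/1e3,.056]),s)))
# keeper: hinge & knob
hg=c0+B@np.array([-.062,-.052,0]); k=np.array([.5307,-.3411,0]); d=k-hg; print('hinge',hg,'knob r',np.linalg.norm(d[:2]),'ang',np.degrees(np.arctan2(d[1],d[0])))
a=np.radians(-63.5)
for r in(0,.137): print(proj('top',hg+np.array([r*np.cos(a),r*np.sin(a),.074])))
go((.5,-.2,.2,94))
E
```

```text
(489, 310, 26, 30) ((505.0000305175781, 325.0), (32.52690887451172, 19.798988342285156), 45.0)
(129, 310, 26, 30) ((138.71620178222656, 325.2026672363281), (19.287139892578125, 32.054039001464844), 43.15238952636719)
(621, 160, 17, 62) ((628.9602661132812, 190.2113037109375), (6.142951011657715, 62.350948333740234), 10.61965560913086)
(295, 152, 53, 151) ((321.0, 227.0), (150.0, 52.0), 90.0)
(518, 104, 88, 56) ((559.7260131835938, 138.60272216796875), (87.56071472167969, 53.13230514526367), 24.443954467773438)
(444, 64, 23, 26) ((453.1167907714844, 78.32115173339844), (25.63072967529297, 18.966739654541016), 70.01689147949219)
(193, 0, 82, 46) ((233.5, 22.5), (45.0, 81.0), 90.0)
-24 -75 [297. 303.]
-24 75 [293. 153.]
24 75 [345. 153.]
24 -75 [343. 303.]
hinge [ 0.4704 -0.2193  0.    ] knob r 0.1359401440823766 ang -63.64593010279041
(np.float64(426.75478556185595), np.float64(300.7268419521031))
(np.float64(477.1129776301151), np.float64(276.3073527850121))
now [ 0.5262 -0.1465  0.1987] yaw 94.31919744883955 t 21.4167 F [-0.4426  0.3906 -1.0169] op 1.0002278010886791 gf 0.0
(0.5, -0.2, 0.2, 94) turn [-0.0001  0.      0.0009] x 1 = [-0.0001  0.      0.0009] | shift [-1.0304 -0.5966 -0.0267] x 2 = [-0.5152 -0.2983 -0.0133]
```

The carton's top face sits at (295..348, 152..303), against (293..345, 153..303) for a bay-centred carton, so it is within about 2 mm. Next is the keeper.

Request:
apply_moves --plan "0 0 0 0 0 0.0189; 0 0 0 0 0 0.0189; 0 0 0 0 0 0.0189; 0 0 0 0 0 0.0189; 0 0 0 0 0 0.0189; 0 0 0 0 0 0.0189; 0 0 0 0 0 0.0189; 0 0 0 0 0 0.0189; 0 0 0 0 0 0.0189; 0 0 0 0 0 0.0187" --gripper -1

```text
time_s: 22.25
position: [0.5253, -0.1462, 0.1967]
tcp_rot: [[0.899, 0.438, -0.005], [0.438, -0.899, 0.002], [-0.003, -0.004, -1.0]]
force: [0.2, -0.7, 0.3]
opening: 0.326
grasp_force: 0.0
```

```bash
python3 - <<'E'
from h import *
go((.491,-.362,.2,26.4),(.491,-.362,.06,26.4))
E
```

```text
now [ 0.5253 -0.1462  0.1967] yaw 26.006846541424082 t 22.25 F [ 0.1646 -0.679   0.2973] op 0.325776831402377 gf 0.0
(0.491, -0.362, 0.2, 26.4) turn [-0.0006  0.0005 -0.0011] x 1 = [-0.0006  0.0005 -0.0011] | shift [-2.534   3.5617 -0.0668] x 6 = [-0.4223  0.5936 -0.0111]
(0.491, -0.362, 0.06, 26.4) turn [0. 0. 0.] x 0 = [0. 0. 0.] | shift [0.  0.  2.8] x 4 = [0.  0.  0.7]
```

Request:
apply_moves --plan "-0.42 0.59 0 -0.0006 0.0005 -0.0011; -0.42 0.59 0 0 0 0; -0.42 0.6 0 0 0 0; -0.42 0.59 0 0 0 0; -0.42 0.59 0 0 0 0; -0.42 0.59 0 0 0 0; 0 0 0 0 0 0; 0 0 0.3 0 0 0; 0 0 0.6 0 0 0"

```text
time_s: 23.0
position: [0.4952, -0.3643, 0.1552]
tcp_rot: [[0.894, 0.448, 0.008], [0.448, -0.894, -0.006], [0.005, 0.009, -1.0]]
force: [0.3, -0.2, -0.3]
opening: 0.002
grasp_force: 0.0
```

Request:
apply_moves --plan "0 0 0.6 0 0 0; 0 0 0.6 0 0 0; 0 0 0.4 0 0 0; 0 0 0.2 0 0 0; 0 0 0 0 0 0; 0 0 0 0 0 0; 0 0 0 0 0 0"

```text
time_s: 23.58
position: [0.4955, -0.363, 0.0656]
tcp_rot: [[0.893, 0.45, 0.006], [0.45, -0.893, -0.004], [0.004, 0.006, -1.0]]
force: [-0.4, -1.3, 0.2]
opening: 0.005
grasp_force: 0.0
```

```bash
python3 - <<'E'
from h import *
go((.491,-.362,.06,26.4))
s=bot.read_state();R=np.array(s['tcp_rot']);print('hinge in tool',R.T@(np.array([.4704,-.2193,.06])-s['position']),'knob in tool',R.T@(np.array([.5313,-.342,.06])-s['position']))
E
```

```text
now [ 0.4955 -0.363   0.0656] yaw 26.755823320320577 t 23.5833 F [-0.3709 -1.325   0.2246] op 0.005428071025432964 gf 0.0
(0.491, -0.362, 0.06, 26.4) turn [ 0.001  -0.0006  0.001 ] x 1 = [ 0.001  -0.0006  0.001 ] | shift [-0.0716 -0.0568  0.1117] x 1 = [-0.0716 -0.0568  0.1117]
hinge in tool [ 0.0423 -0.1396  0.0049] knob in tool [ 0.0414 -0.0026  0.0057]
```

Request:
apply_moves --plan "0 -0.05 0.1 0.001 -0.0006 0.001; 0.24 0 0 0 0 0; 0.24 0 0 0 0 0; 0.144 0.0146 0 0 0 -0.00833; 0.144 0.0146 0 0 0 -0.00833; 0.144 0.0146 0 0 0 -0.00833; 0.144 0.0146 0 0 0 -0.00833; 0.144 0.0146 0 0 0 -0.00833; 0.144 0.0146 0 0 0 -0.00833; 0.144 0.0146 0 0 0 -0.00833"

```text
time_s: 24.42
position: [0.5607, -0.3241, 0.0605]
tcp_rot: [[0.675, 0.738, 0.0], [0.738, -0.675, 0.0], [0.0, 0.0, -1.0]]
force: [-0.3, -1.0, 1.0]
opening: 0.005
grasp_force: 0.3
```

```bash
cat > k.py <<'E'
from h import *
s=bot.read_state();R=np.array(s['tcp_rot']);print('hinge in tool',R.T@(np.array([.4704,-.2193,.06])-s['position']),'yaw',np.degrees(np.arctan2(R[1,0],R[0,0])),s['force'],s['position'])
im=cv2.cvtColor(capture('wrist'),cv2.COLOR_RGB2GRAY)
for P in(s['position'],):print(s['time_s'])
E
python3 k.py
```

```text
hinge in tool [ 0.0165 -0.1374  0.0005] yaw 47.581639608615646 [-0.3206 -1.0075  1.034 ] [ 0.5607 -0.3241  0.0605]
24.4167
```

Request:
apply_moves --plan "0.144 0.0146 0 0 0 -0.00833; 0.144 0.0146 0 0 0 -0.00833; 0.144 0.0146 0 0 0 -0.00833; 0.144 0.0146 0 0 0 -0.00833; 0.144 0.0146 0 0 0 -0.00833; 0.144 0.0146 0 0 0 -0.00833; 0.144 0.0146 0 0 0 -0.00833; 0.144 0.0146 0 0 0 -0.00833; 0.144 0.0146 0 0 0 -0.00833; 0.144 0.0146 0 0 0 -0.00833"

```text
time_s: 25.3
position: [0.601, -0.2655, 0.0604]
tcp_rot: [[0.217, 0.976, -0.0], [0.976, -0.217, 0.0], [0.0, -0.0, -1.0]]
force: [-0.6, 0.2, -0.5]
opening: 0.001
grasp_force: 0.4
```

```bash
python3 k.py
```

```text
hinge in tool [ 0.0168 -0.1375  0.0004] yaw 77.49505533875153 [-0.6292  0.1971 -0.5411] [ 0.601  -0.2655  0.0604]
25.3
```

Request:
apply_moves --plan "0.144 0.0146 0 0 0 -0.00833; 0.144 0.0146 0 0 0 -0.00833; 0.144 0.0146 0 0 0 -0.00833; 0.144 0.0146 0 0 0 -0.00833; 0.096 0.01 0 0 0 -0.0055; 0.048 0.005 0 0 0 -0.0028; 0.048 0.005 0 0 0 -0.0028; 0 0 0 0 0 0; 0 0 0 0 0 0"

```text
time_s: 26.1
position: [0.608, -0.2283, 0.06]
tcp_rot: [[-0.058, 0.998, -0.001], [0.998, 0.058, 0.001], [0.001, -0.001, -1.0]]
force: [-0.3, -0.4, 0.1]
opening: 0.007
grasp_force: 0.0
```

```bash
python3 k.py
```

```text
hinge in tool [ 0.0169 -0.1369  0.0001] yaw 93.312352805218 [-0.3453 -0.3877  0.1026] [ 0.608  -0.2283  0.06  ]
26.1
```

Now nudge until the end stop shows in the force.

Request:
apply_moves --plan "0.04 0 0 0 0 -0.002; 0.04 0 0 0 0 -0.002; 0 0 0 0 0 0; 0 0 0 0 0 0; 0 0 0 0 0 0"

```text
time_s: 26.57
position: [0.6082, -0.2272, 0.06]
tcp_rot: [[-0.084, 0.996, 0.001], [0.996, 0.084, -0.003], [-0.003, 0.0, -1.0]]
force: [0.5, -6.5, -1.0]
opening: 0.006
grasp_force: 2.8
```

Request:
apply_moves --plan "0.04 0 0 0 0 0; 0.02 0 0 0 0 0; 0 0 0 0 0 0; 0 0 0 0 0 0; 0 0 0 0 0 0"

```text
time_s: 26.98
position: [0.6082, -0.2272, 0.0601]
tcp_rot: [[-0.085, 0.996, 0.002], [0.996, 0.085, -0.008], [-0.008, 0.001, -1.0]]
force: [-0.4, -10.7, -3.9]
opening: 0.006
grasp_force: 5.6
```

Request:
apply_moves --plan "0.04 0 0 0 0 0; 0.03 0 0 0 0 0; 0 0 0 0 0 0; 0 0 0 0 0 0"

```text
time_s: 27.32
position: [0.6083, -0.2271, 0.0602]
tcp_rot: [[-0.086, 0.996, 0.003], [0.996, 0.086, -0.013], [-0.013, 0.002, -1.0]]
force: [-1.5, -19.0, -5.1]
opening: 0.006
grasp_force: 9.0
```

Request:
apply_moves --plan "-0.3 0 0 0 0 0; -0.5 0 0 0 0 0; -0.3 0 -0.5 0 0 0; 0 0 -0.7 0 0 0; 0 0 -0.7 0 0 0; 0 0 -0.7 0 0 0; 0 0 0 0 0 0; 0 0 0 0 0 0; 0 0 0 0 0 0"

```text
time_s: 28.07
position: [0.6111, -0.2723, 0.1894]
tcp_rot: [[-0.084, 0.996, -0.002], [0.996, 0.084, 0.002], [0.003, -0.002, -1.0]]
force: [-0.3, -0.3, -0.8]
opening: 0.004
grasp_force: 0.0
```

```bash
python3 - <<'E'
from h import *
s=bot.read_state(); print(s['position'],s['time_s'])
im=capture('wrist')[:,:,::-1].copy(); cv2.imwrite('pics/w9.png',im)
g=cv2.cvtColor(im,cv2.COLOR_BGR2GRAY); h=cv2.cvtColor(im,cv2.COLOR_BGR2HSV)
kn=[.607,-.2083]
for z in(.074,.108): print('knob pred',proj('wrist',[*kn,z],s))
u0,v0=map(int,proj('wrist',[*kn,.1],s))
m=cv2.inRange(g,0,55); m[290:]=0
for k in cv2.findContours(m,0,2)[0]:
    if cv2.contourArea(k)>60: print('dark',cv2.boundingRect(k),cv2.contourArea(k))
m=cv2.inRange(h,(8,70,40),(22,230,255)); m[300:]=0
for k in cv2.findContours(m,0,2)[0]:
    if cv2.contourArea(k)>300: print('brown',cv2.boundingRect(k),cv2.contourArea(k))
B=np.array([[np.cos(.08),-np.sin(.08),0],[np.sin(.08),np.cos(.08),0],[0,0,1]]);c0=np.array([.528,-.1625,0])
for x,y in((-24,-75),(-24,75),(24,75),(24,-75)): print(x,y,np.round(proj('wrist',c0+B@np.array([x/1e3,y/1e3,.056]),s)))
t=capture('top'); cv2.imwrite('pics/t9.png',t[:,:,::-1])
E
```

```text
[ 0.6111 -0.2723  0.1894] 28.0667
knob pred (np.float64(321.5501640530239), np.float64(150.45174434522528))
knob pred (np.float64(321.4561882922343), np.float64(153.13093296734246))
dark (324, 281, 18, 9) 106.5
dark (303, 281, 18, 9) 107.5
dark (412, 258, 46, 32) 193.0
dark (267, 32, 6, 110) 373.0
dark (595, 0, 40, 282) 2186.5
dark (464, 0, 58, 34) 1490.5
brown (411, 229, 71, 71) 2909.5
brown (216, 160, 56, 16) 727.0
brown (214, 12, 59, 132) 7111.5
brown (592, 0, 44, 289) 2363.0
brown (463, 0, 60, 34) 1565.5
-24 -75 [213. 176.]
-24 75 [212.  16.]
24 75 [264.  12.]
24 -75 [265. 175.]
```

```bash
python3 - <<'E'
from h import *
s=bot.read_state()
for j in(0,.06,.12):
    a=.08-j; print(j,[np.round(proj('wrist',[.4704+r*np.cos(a),-.2193+r*np.sin(a),.074],s),1) for r in(.04,.077,.11)])
g=cv2.cvtColor(cv2.imread('pics/w9.png'),cv2.COLOR_BGR2HSV)
for u in(222,244,266):print(u,[tuple(g[v,u,:2]) for v in range(138,170,2)])
E
```

```text
0 [array([209.1, 153.6]), array([251. , 152.2]), array([290. , 151.4])]
0.06 [array([209.1, 156.4]), array([251. , 157.6]), array([289.9, 159.3])]
0.12 [array([209. , 159.2]), array([250.6, 163. ]), array([289.3, 167.1])]
222 [(np.uint8(17), np.uint8(127)), (np.uint8(17), np.uint8(124)), (np.uint8(17), np.uint8(127)), (np.uint8(14), np.uint8(39)), (np.uint8(120), np.uint8(5)), (np.uint8(135), np.uint8(4)), (np.uint8(130), np.uint8(5)), (np.uint8(110), np.uint8(5)), (np.uint8(128), np.uint8(7)), (np.uint8(120), np.uint8(3)), (np.uint8(128), np.uint8(7)), (np.uint8(15), np.uint8(20)), (np.uint8(17), np.uint8(136)), (np.uint8(17), np.uint8(134)), (np.uint8(17), np.uint8(130)), (np.uint8(17), np.uint8(135))]
244 [(np.uint8(18), np.uint8(126)), (np.uint8(18), np.uint8(127)), (np.uint8(16), np.uint8(121)), (np.uint8(135), np.uint8(4)), (np.uint8(110), np.uint8(5)), (np.uint8(130), np.uint8(5)), (np.uint8(130), np.uint8(5)), (np.uint8(128), np.uint8(7)), (np.uint8(130), np.uint8(5)), (np.uint8(143), np.uint8(7)), (np.uint8(108), np.uint8(9)), (np.uint8(15), np.uint8(92)), (np.uint8(17), np.uint8(136)), (np.uint8(17), np.uint8(133)), (np.uint8(17), np.uint8(130)), (np.uint8(17), np.uint8(126))]
266 [(np.uint8(16), np.uint8(136)), (np.uint8(16), np.uint8(148)), (np.uint8(10), np.uint8(22)), (np.uint8(128), np.uint8(7)), (np.uint8(130), np.uint8(5)), (np.uint8(120), np.uint8(3)), (np.uint8(140), np.uint8(5)), (np.uint8(135), np.uint8(3)), (np.uint8(120), np.uint8(5)), (np.uint8(128), np.uint8(7)), (np.uint8(130), np.uint8(6)), (np.uint8(17), np.uint8(133)), (np.uint8(17), np.uint8(138)), (np.uint8(16), np.uint8(144)), (np.uint8(15), np.uint8(138)), (np.uint8(16), np.uint8(133))]
```

The bar is centred on row 151 to 152, which matches the fully shut angle.

```bash
python3 -c "
from rig import bot
print(bot.hand_in())"
```

```text
the job is handed in; nothing more can be done
None
```

I tipped the carton onto the slab, laid it in the carrier's bay and shut the keeper bar on its end stop, then handed the job in at about 28 s; no verdict came back, but my last wrist-camera check put the carton about 2 mm from the bay's centre and the bar at its fully shut angle.

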